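# Open the pressure cap of the mosaic corner's water tank

### The arm

A 7-joint arm with a two-finger parallel gripper is mounted at the origin on the work surface. World frame = base frame: x ahead of the robot, y to its left, z up, the work surface at z = 0. Lengths are in m, angles in rad, forces in N, time in s.
With the tool pointing down it reaches from about 0.4 to 0.875 m from the base axis. Payload 19.3 kg.
Tool frame: the origin (TCP) lies at the very end of the fingers, on their centre line; the grasp point (between the pads) lies 19 mm behind it; z points along the fingers, y is the line along which they close (so a half turn about z gives the same grasp; the last joint's range is limited). The gripper opens to 85 mm and grips with 20 to 120 N. Pads are 22 mm wide; open, the fingers measure 114 mm over their backs; the gripper's body (76 mm by 85 mm) begins 54 mm behind the grasp point. The pads swing forward as they close: fully open they stand 13 mm farther back than shut.
Start: joints at [-1.278, 0.521, -0.036, 1.599, 0.021, 1.021, -0.113], TCP at [0.222, 0.584, 0.231] pointing down, gripper open.
Joint ranges: [-2.91, 2.91], [-0.3, 2.13], [-1.5, 1.42], [0.17, 2.43], [-1.26, 4.41], [0.16, 1.93], [-2.52, 2.52]. Speed limits (rad/s): [1.89, 1.89, 2.39, 2.39, 3.01, 3.01, 3.01].

### API

Orientations are given as [roll, pitch, yaw] about the fixed x, y, z axes, in that order (R = Rz(yaw) Ry(pitch) Rx(roll)).
In Python, from workcell import bot gives the robot as it stands.
- The arm moves only by the tool servo_tool, never from a script. Its argument "plan" is a list of rows, each a list of 7 numbers: the finger opening in cm, from 0 to 8.54, then the shift along the tool's x, y, z in cm, then the turn, a rotation vector about the tool's x, y, z in degrees. In form: [[fingers, x, y, z, wx, wy, wz], ...]. A call has 1 to 10 rows; each row is the pose to reach, as a shift and turn from the pose commanded when the call began, along the tool's axes at that moment; what a row does not reach only later rows make up. A row lasts 1/10 s, in which the tool goes at most 50 mm and 8.59 degrees, less where a joint would pass 70% of its speed; a pose out of reach is approached as far as the arm can. A call with a gripper value outside its range is refused whole. The fingers move at their own pace and stop on an object; "force" is the grip in N (left out, the last holds). Time passes only in rows, so rows that repeat a pose let the fingers close. It gives the time, the measured TCP pose, the force, the opening and the grip force at its end, in the units of the state.
- bot.observe(): the state, without advancing time (a new reading comes with each control period).
- bot.grab_frame(name): name is "scene" or "side" or "wrist"; returns a dict with "frame" (420x560x3 uint8, blue, green, red), "mtx" (3x3 intrinsics, pixels), "R" (3x3) and "t" (3): a world point X has camera coordinates R X + t; the wrist camera has in their place "T_tool_cam" (4x4, takes a point from camera to tool coordinates, whose origin is the TCP and whose axes are the flange's). Camera axes: x right, y down, z forward; pixel columns grow to the right and rows downward; lengths in m; the calibration is good to about 2 mm. A picture is of the moment at which its call begins: read the wrist's pose just before it. There is no depth.
- bot.job_done(): hands the job in; it is judged then, once.
The state is a dict: "clock": time; "qpos": joint angles; "qd": joint speeds; "joint_efforts": joint torques, N m; "position": TCP position; "tool_rot": TCP orientation; "force": force on the tool from outside, world axes, zero at the start; "moment": the same for the moment, N m; "grip_width": finger opening in m; "finger_force": force on a finger pad.
Only numpy, scipy, OpenCV 4.12 (cv2) and the standard library are available. Lean on these libraries where they do the work, as an engineer would, in place of code of your own. Each camera call takes 0.05 s, during which the arm holds its last target. There are 200 camera calls.

### The job

The small steel water tank is still under pressure and needs refilling: turn its black cap anticlockwise to the first stop without pressing on it, and leave it there for a good second so the pressure can bleed off. Then press the cap down, turn it on past the stop until it is free, lift it off and set it down upright, without dropping it, wholly on the peach ceramic tile, and let go. Leave the tile, the brass weight, the jar and the dish with the marble where they are.

Things in the scene. Friction and masses are not known exactly. Their poses are not given: they have to be found in the camera images.
- tank: Fixed stainless tank, cylinder 150 mm across, 165 mm high, gauge on one side (reaches 115 mm out, top 145 mm high), two small valves on the shoulder up to 180 mm high. Origin: centre of underside, z up. ANGLE below = cap yaw minus tank yaw, anticlockwise seen from above. Paint marks on the shoulder at 0 (white, closed), 0.58 rad (yellow, first stop), 1.08 rad (green, released), from the tank's x axis.
- cap: Black pressure cap, 62 mm across, skirt and lid 30 mm high, grey cross bar on top. Origin: centre of the skirt's lower edge, z up, x along the bar to its red-striped end; 0.13 to 0.21 kg. Starts closed at ANGLE 0 to 0.1. Three lugs in the skirt hook under the neck's flange; they let it lift off only at ANGLE 0.96 to 1.18 rad (1.18: solid end). Off the neck it stands on the skirt's lower edge.
- cap_bar (a point): Middle of the cap's cross bar, 44 mm above the cap's origin. The bar is 56 mm long (along cap x), 14 mm thick, 28 mm high (30 to 58 mm above the cap's origin); grip it across its thickness. The cap turns against roughly 0.2 to 0.4 N m and stays at any angle where it is left.
- first_stop (a point): Yellow mark on the tank's shoulder, 40 mm from the axis, 165 mm high. Unpressed, the cap turns anticlockwise from closed, rising 2 mm, until a solid tooth halts it with its red stripe here (ANGLE 0.58). Pressed down 6 mm or more (10 mm at most, then solid) it passes under the tooth; keep it pressed until ANGLE 0.96.
- neck_rim (a point): Centre of the filler neck's rim, on the tank's axis, 195 mm above its origin; the neck's flange is 51 mm across. A spring seal in the cap pushes it up off the rim: about 7.5 N closed, 5.5 N at the first stop, 1 N more per mm pressed. Cap origin above tank origin: 182 mm closed, 184 mm at first stop, 178 mm or less to pass the tooth.
- tile: Loose peach ceramic tile 150 x 150 mm, 8 mm thick, lying flat on the shelf to the left or right of the tank. Origin: centre of the underside; x and y along its edges, z up; upper face at z = 8 mm.
- weight: Loose brass weight, 52 mm across, 70 mm high with a small knob, on the other side of the tank. Origin: centre of the underside.
- jar: Loose amber glass jar with a steel lid, 64 mm across, 75 mm high, beyond the tank. Origin: centre of the underside.
- dish: Loose blue ceramic dish, 84 mm across, 30 mm high, beyond the tank, holding the marble. Origin: centre of the underside.
- marble_center (a point): Centre of the smoky glass marble, 25 mm across, loose in the dish.

How it is judged:
By the outcome, as a careful person would: the job done as asked, in the order asked, and still so for the second after the job is handed in, with the robot touching nothing.
It also fails if it takes over 48 s, if anything falls off the work surface, if the arm or the gripper's body presses on something with over 40 N, if the wrist force passes 120 N, or if a joint passes its speed limit or range.

## Working session

There is one attempt and no reset: what is moved stays moved. The work goes in short steps, Python scripts to look and compute and a tool call to move; the robot and the scene stay as the last step left them, time stands still between calls to the robot, and variables do not carry over. Pictures are saved under pics/ and viewed, at most 10 in all, crops included, and the job is handed in when it is done.

Besides the shell and the picture viewer there is one more tool, called after ">>>" as name([rows], argument=value, ...), one row to a line, values as JSON. servo_tool: Moves the arm, as the interface text tells. Its arguments: {"type":"object","properties":{"plan":{"type":"array","items":{"type":"array","items":{"type":"number"}}},"force":{"type":"number"}},"required":["plan"]}

```bash
mkdir -p pics
cat > h.py <<'E'
import numpy as np,cv2
from workcell import bot
from scipy.spatial.transform import Rotation as Ro
def snap(n,f):
    g=bot.grab_frame(n); cv2.imwrite('pics/'+f,g['frame']); np.savez('pics/'+f[:-4]+'.npz',**{k:v for k,v in g.items()}); return g
def ray(g,uv,z):
    K,R,t=np.array(g['mtx']),np.array(g['R']),np.array(g['t']).ravel()
    d=R.T@np.linalg.inv(K)@np.array([uv[0],uv[1],1]); c=-R.T@t
    return c+d*(z-c[2])/d[2]
def proj(g,X):
    p=np.array(g['mtx'])@(np.array(g['R'])@np.array(X)+np.array(g['t']).ravel()); return p[:2]/p[2]
E
python3 - <<'E'
from h import *
s=bot.observe(); print(s['clock'],s['position'],s['tool_rot'],s['grip_width'])
a=snap('scene','a.png'); b=snap('side','b.png')
for g in(a,b): print((-np.array(g['R']).T@np.array(g['t']).ravel()).round(3))
E
```

```text
0.0 [0.22171625 0.58400397 0.23069319] [-3.14043107e+00  8.49971286e-05  2.77882579e+00] 0.08539977845786098
[1.137 0.404 0.782]
[0.372 0.726 0.842]
```

View pics/a.png

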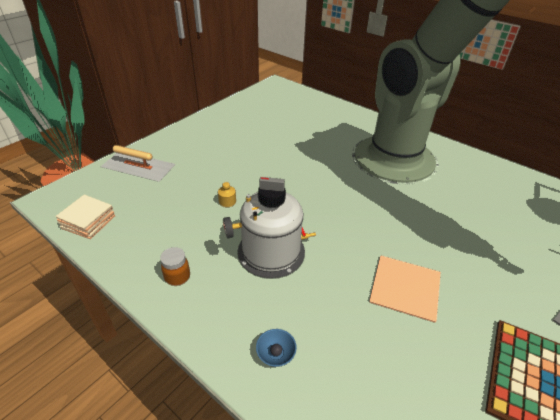

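View pics/b.png

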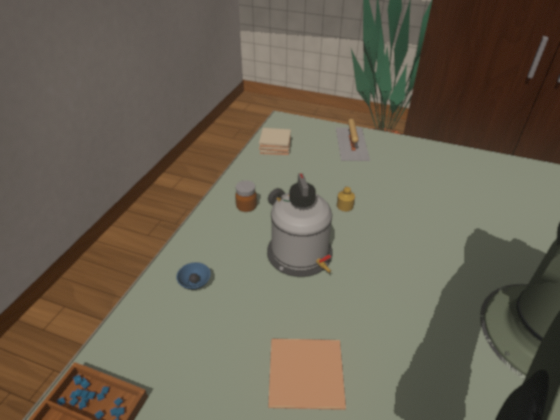

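The scene view has the tank near (271,225), cap at (271,190), and tile at (406,287). In the side view the cap is at (303,192) and the tile at (307,373). I'll enlarge the caps.

Run:
```python
from h import *
a=cv2.imread('pics/a.png')[165:225,236:316]; b=cv2.imread('pics/b.png')[165:225,263:343]
o=np.hstack([cv2.resize(x,None,fx=5,fy=5,interpolation=cv2.INTER_CUBIC) for x in(a,b)]); o=np.clip(o*1.6,0,255).astype('uint8'); cv2.imwrite('pics/c.png',o)
A=np.load('pics/a.npz');B=np.load('pics/b.npz')
print('tile a',[ray(A,p,.008).round(3) for p in[(379,259),(441,268),(433,317),(372,295)]])
print('tile b',[ray(B,p,.008).round(3) for p in[(271,340),(340,340),(344,406),(271,407)]])
print('jar',ray(A,(174,257),.075),'weight',ray(A,(227,186),.07),'dish',ray(A,(277,347),.03), 'tank base',ray(A,(271,250),0),ray(B,(301,250),0))
```

```text
tile a [array([0.45 , 0.188, 0.008]), array([0.375, 0.321, 0.008]), array([0.523, 0.364, 0.008]), array([0.559, 0.23 , 0.008])]
tile b [array([0.573, 0.236, 0.008]), array([0.432, 0.183, 0.008]), array([0.388, 0.321, 0.008]), array([0.519, 0.372, 0.008])]
jar [ 0.8141449  -0.15967475  0.075     ] weight [ 0.54506771 -0.25725634  0.07      ] dish [0.8132154  0.15070502 0.03      ] tank base [ 0.60029037 -0.04627122  0.        ] [ 0.59985341 -0.05197302  0.        ]
```

View pics/c.png

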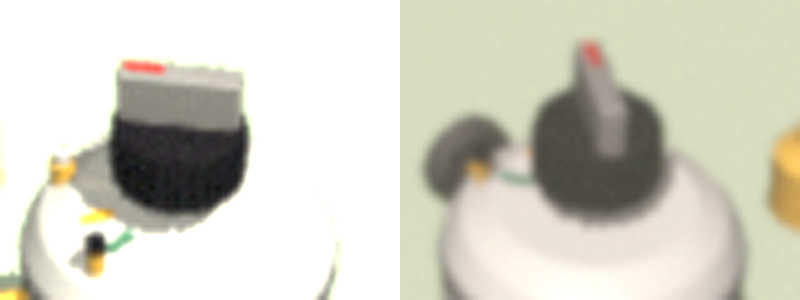

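The left crop shows the bar's top edge from about (121,66), the red end, to (242,73). The right crop shows its top from (588,45), red, to (615,107). I can compute the bar ends at z=0.240.

Run:
```python
from h import *
A=np.load('pics/a.npz');B=np.load('pics/b.npz')
for g,r,e in((A,(236+121/5,165+66/5),(236+242/5,165+73/5)),(B,(263+189/5,165+45/5),(263+215/5,165+107/5))):
    r=ray(g,r,.240);e=ray(g,e,.240);d=r-e
    print(r.round(3),e.round(3),(r+e)/2,np.linalg.norm(d),np.arctan2(d[1],d[0]))
# yellow, green marks in A (shoulder z=.165)
print(ray(A,(236+97/5,165+215/5),.165),ray(A,(236+120/5,165+242/5),.165),ray(B,(263+115/5,165+179/5),.165))
s=bot.observe();print(Ro.from_euler('xyz',s['tool_rot']).as_matrix().round(3))
g=bot.grab_frame('wrist');print(np.array(g['T_tool_cam']).round(3),g['mtx'])
```

```text
[ 0.619 -0.063  0.24 ] [ 0.588 -0.02   0.24 ] [ 0.60353563 -0.04155357  0.24      ] 0.05359354514398603 -0.9499895641524552
[ 0.613 -0.063  0.24 ] [ 0.587 -0.023  0.24 ] [ 0.60033907 -0.04295681  0.24      ] 0.0482746795123481 -1.001597718021083
[ 0.63836893 -0.06232899  0.165     ] [ 0.64514503 -0.04214809  0.165     ] [ 0.6420701  -0.04387276  0.165     ]
[[-0.935  0.355 -0.   ]
 [ 0.355  0.935 -0.001]
 [-0.    -0.001 -1.   ]]
[[-0.    -0.946 -0.324  0.084]
 [ 1.    -0.     0.     0.001]
 [-0.    -0.324  0.946 -0.142]
 [ 0.     0.     0.     1.   ]] [[349.7423847    0.         283.18865143]
 [  0.         349.7423847  210.39754388]
 [  0.           0.           1.        ]]
```

Cap centre is about (0.602,-0.043) with yaw about -0.98. The marks give a tank yaw of about -1.08, so ANGLE is about 0.1, which fits. The tile centre is about (0.478,0.277). I'll approach above the cap with tool yaw about 2.14.

>>> servo_tool([
  [8.5,-57.8,-45.1,-11,0,0,36],
  [8.5,-57.8,-45.1,-11,0,0,36],
  [8.5,-57.8,-45.1,-11,0,0,36],
  [8.5,-57.8,-45.1,-11,0,0,36],
  [8.5,-57.8,-45.1,-11,0,0,36],
  [8.5,-57.8,-45.1,-11,0,0,36],
  [8.5,-57.8,-45.1,-11,0,0,36],
  [8.5,-57.8,-45.1,-11,0,0,36],
  [8.5,-57.8,-45.1,-11,0,0,36],
  [8.5,-57.8,-45.1,-11,0,0,36],
])

```text
clock: 1.15
position: [0.4789, 0.1597, 0.3059]
tool_rot: [3.141, -0.0, 2.151]
force: [1.8, 0.5, -0.2]
grip_width: 0.0852
finger_force: 0.0
```

>>> servo_tool([
  [8.5,-23,-0.8,-3,0,0,0],
  [8.5,-23,-0.8,-3,0,0,0],
  [8.5,-23,-0.8,-3,0,0,0],
  [8.5,-23,-0.8,-3,0,0,0],
  [8.5,-23,-0.8,-3,0,0,0],
  [8.5,-23,-0.8,-3,0,0,0],
  [8.5,-23,-0.8,-3,0,0,0],
])

```text
clock: 1.85
position: [0.5975, -0.0356, 0.335]
tool_rot: [-3.141, -0.0, 2.149]
force: [-0.1, 0.6, 0.1]
grip_width: 0.0849
finger_force: 0.0
```

```bash
cat >> h.py <<'E'
def tool():
    s=bot.observe(); T=np.eye(4); T[:3,:3]=Ro.from_euler('xyz',s['tool_rot']).as_matrix(); T[:3,3]=s['position']; return s,T
def wrist(f):
    s,T=tool(); g=dict(bot.grab_frame('wrist')); C=T@np.array(g['T_tool_cam']); g['R']=C[:3,:3].T; g['t']=-C[:3,:3].T@C[:3,3]
    cv2.imwrite('pics/'+f,g['frame']); np.savez('pics/'+f[:-4]+'.npz',**g); return s,T,g
E
python3 - <<'E'
from h import *
s,T,g=wrist('w.png');print(s['clock'],s['position'],s['tool_rot'],s['qpos'],proj(g,(.602,-.043,.24)))
E
```

```text
1.85 [ 0.59748207 -0.03557436  0.33500892] [-3.14090476e+00 -4.71254337e-04  2.14930461e+00] [-0.30678049  0.41114601  0.38523349  1.55223632 -0.16115753  1.21053822
  0.68497513] [283.06319215 226.12798471]
```

View pics/w.png

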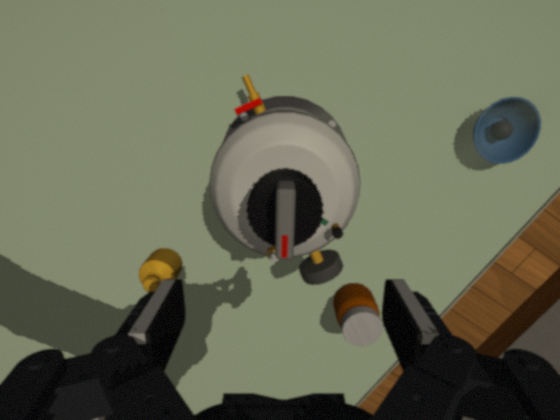

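The wrist view shows the bar's top running from about (286,181) to (285,258), red end at the bottom, between columns 276 and 295.

Run:
```python
from h import *
g=np.load('pics/w.npz')
r=ray(g,(285.5,257.5),.24);e=ray(g,(286,181.5),.24);d=r-e
print((r+e)/2,np.linalg.norm(d),np.arctan2(d[1],d[0]))
s,T=tool();c=(r+e)/2;c[2]=.216
print(100*T[:3,:3].T@(c-T[:3,3]))
for p in((272,252),(323,222)): print(ray(g,p,.165))
im=cv2.resize(g['frame'][165:280,220:370],None,fx=5,fy=5,interpolation=cv2.INTER_CUBIC);cv2.imwrite('pics/w2.png',np.clip(im*1.5,0,255).astype('uint8'))
```

```text
[ 0.60141155 -0.03854889  0.24      ] 0.05872518934752707 -0.9961586621742701
[-0.56578965  0.13517663 11.9065833 ]
[ 0.62384289 -0.09654335  0.165     ]
[ 0.64762319 -0.04331753  0.165     ]
```

View pics/w2.png

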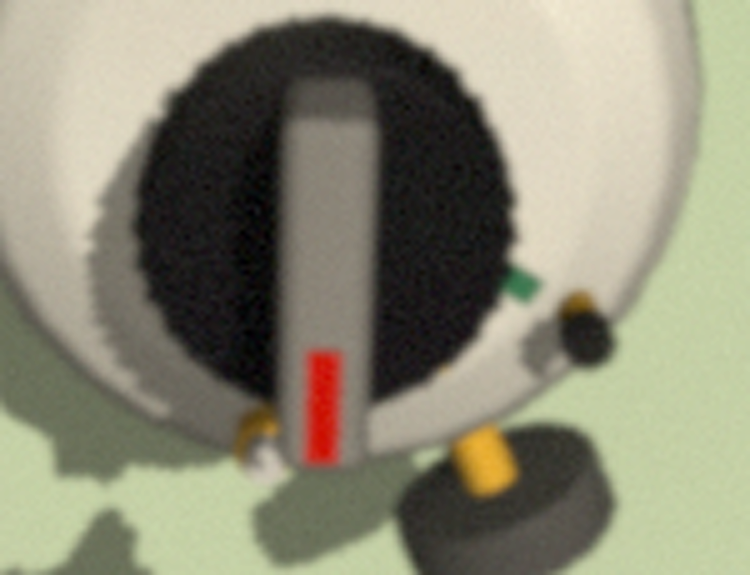

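>>> servo_tool([
  [8.5,-0.9,0.1,4,0,0,0],
  [8.5,-0.9,0.1,8,0,0,0],
  [4.5,-0.9,0.1,10.5,0,0,0],
  [4.5,-0.9,0.1,11.7,0,0,0],
  [4.5,-0.9,0.1,11.7,0,0,0],
  [4.5,-0.9,0.1,11.7,0,0,0],
], force=60)

```text
clock: 2.5
position: [0.6038, -0.0417, 0.2197]
tool_rot: [3.14, 0.001, 2.151]
force: [-0.1, 0.3, 0.3]
grip_width: 0.0449
finger_force: 0.0
```

>>> servo_tool([
  [1.0,0,0,0,0,0,0],
  [1.0,0,0,0,0,0,0],
  [1.0,0,0,0,0,0,0],
  [1.0,0,0,0,0,0,0],
  [1.0,0,0,0,0,0,0],
])

```text
clock: 3.0
position: [0.6036, -0.0423, 0.2191]
tool_rot: [3.141, 0.0, 2.15]
force: [-1.1, -0.3, 6.5]
grip_width: 0.0127
finger_force: 62.3
```

Run:
```python
from h import *
s,T=tool();print({k:np.round(s[k],3) for k in('clock','position','tool_rot','force','moment','grip_width','finger_force')})
```

```text
{'clock': np.float64(3.0), 'position': array([ 0.604, -0.042,  0.219]), 'tool_rot': array([3.141, 0.   , 2.15 ]), 'force': array([-1.142, -0.286,  6.52 ]), 'moment': array([ 0.014,  0.327, -0.014]), 'grip_width': np.float64(0.013), 'finger_force': np.float64(62.288)}
```

>>> servo_tool([
  [1.0,0,0,-0.1,0,0,0],
  [1.0,0,0,-0.2,0,0,0],
  [1.0,0,0,-0.2,0,0,0],
])

```text
clock: 3.3
position: [0.6034, -0.0423, 0.22]
tool_rot: [-3.141, 0.0, 2.15]
force: [3.8, -1.8, -11.1]
grip_width: 0.0125
finger_force: 60.1
```

>>> servo_tool([
  [1.0,0,0,0.05,0,0,-3],
  [1.0,0,0,0.03,0,0,-6],
  [1.0,0,0,0.01,0,0,-9],
  [1.0,0,0,-0.01,0,0,-12],
  [1.0,0,0,-0.03,0,0,-15],
  [1.0,0,0,-0.03,0,0,-15],
])

```text
clock: 3.9
position: [0.6024, -0.0423, 0.22]
tool_rot: [-3.14, -0.002, 2.413]
force: [-3.1, -0.7, -11.8]
grip_width: 0.0124
finger_force: 59.9
```

```bash
cat > st.py <<'E'
from h import *
s,T=tool();print({k:np.round(s[k],3).tolist() for k in('clock','position','tool_rot','force','moment','grip_width','finger_force')}, s['qpos'][6])
E
python3 st.py
```

```text
{'clock': 3.9, 'position': [0.602, -0.042, 0.22], 'tool_rot': [-3.14, -0.002, 2.413], 'force': [-3.075, -0.694, -11.841], 'moment': [-0.037, 0.48, 0.389], 'grip_width': 0.012, 'finger_force': 59.891} 0.9636480259861785
```

>>> servo_tool([
  [1.0,0,0,0.02,0,0,-3],
  [1.0,0,0,0,0,0,-6],
  [1.0,0,0,-0.02,0,0,-9],
  [1.0,0,0,-0.02,0,0,-9],
])

```text
clock: 4.3
position: [0.6036, -0.0424, 0.2216]
tool_rot: [3.141, 0.001, 2.569]
force: [-1.2, -0.8, 3.2]
grip_width: 0.0123
finger_force: 62.0
```

```bash
python3 st.py
```

```text
{'clock': 4.3, 'position': [0.604, -0.042, 0.222], 'tool_rot': [3.141, 0.001, 2.569], 'force': [-1.222, -0.773, 3.151], 'moment': [-0.075, 0.41, 0.159], 'grip_width': 0.012, 'finger_force': 61.998} 1.097658889967891
```

>>> servo_tool([
  [1.0,0,0,-0.06,0,0,-1],
  [1.0,0,0,-0.1,0,0,-2.5],
  [1.0,0,0,-0.12,0,0,-4],
  [1.0,0,0,-0.12,0,0,-4],
])

```text
clock: 4.7
position: [0.6034, -0.0423, 0.2221]
tool_rot: [-3.142, -0.0, 2.64]
force: [-0.2, -0.1, -3.8]
grip_width: 0.0124
finger_force: 61.0
```

```bash
python3 st.py
```

```text
{'clock': 4.7, 'position': [0.603, -0.042, 0.222], 'tool_rot': [-3.142, -0.0, 2.64], 'force': [-0.206, -0.136, -3.787], 'moment': [-0.121, -0.131, -0.066], 'grip_width': 0.012, 'finger_force': 61.005} 1.1588372400287252
```

>>> servo_tool([
  [1.0,0,0,0,0,0,-1.5],
  [1.0,0,0,0,0,0,-3],
  [1.0,0,0,0,0,0,-3],
])

```text
clock: 5.0
position: [0.6032, -0.0424, 0.222]
tool_rot: [-3.141, -0.0, 2.692]
force: [-0.7, -2.4, -4.5]
grip_width: 0.0127
finger_force: 64.0
```

```bash
python3 st.py; python3 -c "
from h import *
s,T,g=wrist('w3.png')
cv2.imwrite('pics/w3.png',np.clip(g['frame']*1.5,0,255).astype('uint8'))"
```

```text
{'clock': 5.0, 'position': [0.603, -0.042, 0.222], 'tool_rot': [-3.141, -0.0, 2.692], 'force': [-0.692, -2.442, -4.455], 'moment': [-0.366, 0.122, -0.801], 'grip_width': 0.013, 'finger_force': 63.996} 1.2042700089288132
```

View pics/w3.png

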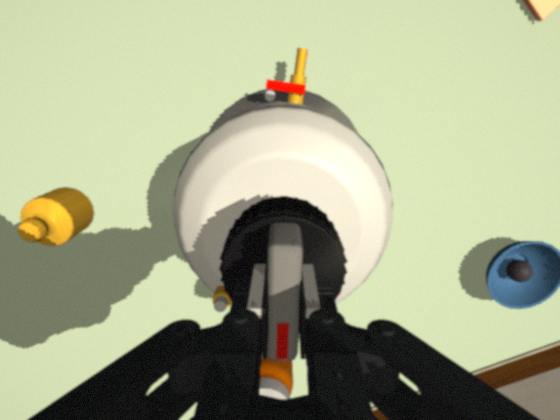

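The bar is still aligned with the fingers and the moment has jumped to -0.8 N m, so the cap is at the first stop. I'll hold it there unpressed.

>>> servo_tool([
  [1.0,0,0,0,0,0,0.5],
  [1.0,0,0,0,0,0,0.5],
  [1.0,0,0,0,0,0,0.5],
  [1.0,0,0,0,0,0,0.5],
  [1.0,0,0,0,0,0,0.5],
  [1.0,0,0,0,0,0,0.5],
  [1.0,0,0,0,0,0,0.5],
  [1.0,0,0,0,0,0,0.5],
  [1.0,0,0,0,0,0,0.5],
  [1.0,0,0,0,0,0,0.5],
])

```text
clock: 6.05
position: [0.6032, -0.0423, 0.2221]
tool_rot: [-3.141, -0.0, 2.683]
force: [-2.5, -4.7, -7.6]
grip_width: 0.0129
finger_force: 62.0
```

>>> servo_tool([
  [1.0,0,0,0,0,0,0],
  [1.0,0,0,0,0,0,0],
  [1.0,0,0,0,0,0,0],
  [1.0,0,0,0,0,0,0],
  [1.0,0,0,0,0,0,0],
  [1.0,0,0,0,0,0,0],
  [1.0,0,0,0,0,0,0],
  [1.0,0,0,0,0,0,0],
  [1.0,0,0,0,0,0,0],
  [1.0,0,0,0,0,0,0],
])

```text
clock: 7.05
position: [0.6033, -0.0424, 0.2221]
tool_rot: [-3.141, -0.0, 2.683]
force: [-2.5, -4.3, -8.6]
grip_width: 0.0124
finger_force: 62.0
```

```bash
python3 st.py
```

```text
{'clock': 7.05, 'position': [0.603, -0.042, 0.222], 'tool_rot': [-3.141, -0.0, 2.683], 'force': [-2.487, -4.253, -8.588], 'moment': [-0.962, 0.45, -0.714], 'grip_width': 0.012, 'finger_force': 61.956} 1.1958427816713557
```

>>> servo_tool([
  [1.0,0,0,0,0,0,2],
  [1.0,0,0,0.3,0,0,2],
  [1.0,0,0,0.6,0,0,2],
  [1.0,0,0,0.9,0,0,2],
  [1.0,0,0,1.0,0,0,2],
  [1.0,0,0,1.0,0,0,2],
], force=110)

```text
clock: 7.65
position: [0.604, -0.0421, 0.2134]
tool_rot: [3.14, 0.002, 2.649]
force: [-6.5, -2.5, 12.3]
grip_width: 0.012
finger_force: 94.2
```

```bash
python3 st.py
```

```text
{'clock': 7.65, 'position': [0.604, -0.042, 0.213], 'tool_rot': [3.14, 0.002, 2.649], 'force': [-6.483, -2.505, 12.274], 'moment': [-0.582, 1.357, -0.002], 'grip_width': 0.012, 'finger_force': 94.214} 1.1686562049691567
```

>>> servo_tool([
  [1.0,0,0,0,0,0,-3],
  [1.0,0,0,0,0,0,-6],
  [1.0,0,0,0,0,0,-9],
  [1.0,0,0,0,0,0,-12],
  [1.0,0,0,0,0,0,-12],
])

```text
clock: 8.15
position: [0.6047, -0.0416, 0.2139]
tool_rot: [3.14, 0.003, 2.861]
force: [-2.5, -0.4, 11.9]
grip_width: 0.0122
finger_force: 94.1
```

```bash
python3 st.py
```

```text
{'clock': 8.15, 'position': [0.605, -0.042, 0.214], 'tool_rot': [3.14, 0.003, 2.861], 'force': [-2.483, -0.449, 11.855], 'moment': [-0.057, 0.508, 0.082], 'grip_width': 0.012, 'finger_force': 94.072} 1.3507262165974165
```

Past the tooth with only a small moment; turning on.

>>> servo_tool([
  [1.0,0,0,0,0,0,-3],
  [1.0,0,0,0,0,0,-6],
  [1.0,0,0,0,0,0,-9],
  [1.0,0,0,0,0,0,-12],
  [1.0,0,0,0,0,0,-15],
  [1.0,0,0,0,0,0,-17],
  [1.0,0,0,0,0,0,-17],
])

```text
clock: 8.85
position: [0.6046, -0.0416, 0.2138]
tool_rot: [3.141, 0.003, -3.127]
force: [-2.7, -0.8, 12.0]
grip_width: 0.0117
finger_force: 94.1
```

```bash
python3 st.py
```

```text
{'clock': 8.85, 'position': [0.605, -0.042, 0.214], 'tool_rot': [3.141, 0.003, -3.127], 'force': [-2.66, -0.838, 12.043], 'moment': [-0.038, 0.698, -0.026], 'grip_width': 0.012, 'finger_force': 94.095} 1.6067494729397136
```

>>> servo_tool([
  [1.0,0,0,-0.4,0,0,0],
  [1.0,0,0,-0.8,0,0,0],
  [1.0,0,0,-1.2,0,0,0],
  [1.0,0,0,-1.5,0,0,0],
  [1.0,0,0,-1.5,0,0,0],
])

```text
clock: 9.35
position: [0.6035, -0.0419, 0.2275]
tool_rot: [3.141, 0.0, -3.129]
force: [0.2, -0.2, -1.1]
grip_width: 0.0118
finger_force: 92.1
```

```bash
python3 st.py
```

```text
{'clock': 9.35, 'position': [0.604, -0.042, 0.227], 'tool_rot': [3.141, 0.0, -3.129], 'force': [0.241, -0.25, -1.076], 'moment': [-0.044, -0.023, 0.062], 'grip_width': 0.012, 'finger_force': 92.148} 1.6038297231423444
```

Free: only about 1 N of weight on the tool. I'll lift high, then carry it to the tile.

>>> servo_tool([
  [1.0,0,0,-3,0,0,0],
  [1.0,0,0,-6,0,0,0],
  [1.0,0.5,2,-7,0,0,0],
  [1.0,2,6,-7,0,0,0],
  [1.0,3.5,10,-7,0,0,0],
  [1.0,5,14,-7,0,0,0],
  [1.0,7,18,-7,0,0,0],
  [1.0,8.5,22,-7,0,0,0],
  [1.0,10,26,-6,0,0,0],
  [1.0,11.5,30,-4,0,0,0],
])

```text
clock: 10.35
position: [0.4842, 0.2582, 0.2678]
tool_rot: [3.14, 0.002, -3.129]
force: [0.9, 0.4, -1.8]
grip_width: 0.0119
finger_force: 92.2
```

Run:
```python
from h import *
import st
T=st.T; print(100*T[:3,:3].T@(np.array([.4775,.277,.046])-T[:3,3]))
g=snap('scene','d.png'); h=snap('side','d2.png')
cv2.imwrite('pics/d3.png',np.hstack([cv2.resize(g['frame'][190:340,310:460],(400,400)),cv2.resize(h['frame'][260:420,240:400],(400,400))]))
```

```text
{'clock': 10.35, 'position': [0.484, 0.258, 0.268], 'tool_rot': [3.14, 0.002, -3.129], 'force': [0.859, 0.372, -1.811], 'moment': [-0.011, -0.035, 0.062], 'grip_width': 0.012, 'finger_force': 92.217} 0.9819000214282618
[ 0.6893978   1.8577456  22.18194282]
```

View pics/d3.png

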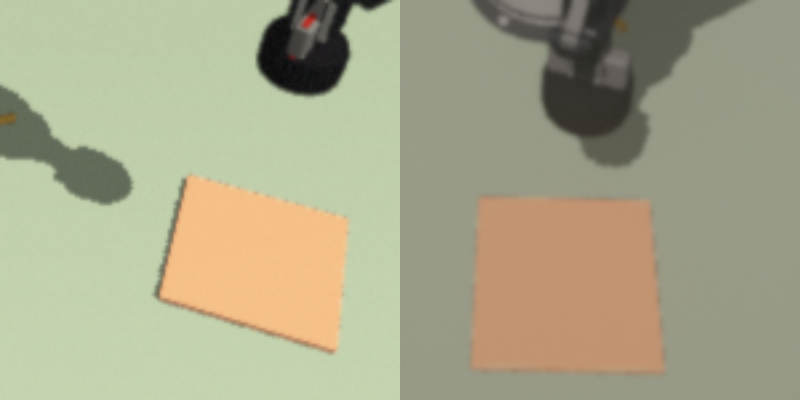

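The views show the cap held upright above the tile, which is clear. I'll descend to just above it.

>>> servo_tool([
  [1.0,0.6,1.7,3,0,0,0],
  [1.0,0.6,1.7,7,0,0,0],
  [1.0,0.6,1.7,11,0,0,0],
  [1.0,0.6,1.7,15,0,0,0],
  [1.0,0.6,1.7,18,0,0,0],
  [1.0,0.6,1.7,20,0,0,0],
  [1.0,0.6,1.7,21,0,0,0],
  [1.0,0.6,1.7,21,0,0,0],
  [1.0,0.6,1.7,21,0,0,0],
])

```text
clock: 11.35
position: [0.4788, 0.2734, 0.0579]
tool_rot: [3.141, 0.001, -3.129]
force: [-0.3, -0.5, -1.1]
grip_width: 0.0118
finger_force: 92.3
```

>>> servo_tool([
  [1.0,0,0,0.2,0,0,0],
  [1.0,0,0,0.4,0,0,0],
  [1.0,0,0,0.6,0,0,0],
  [1.0,0,0,0.7,0,0,0],
  [1.0,0,0,0.7,0,0,0],
])

```text
clock: 11.85
position: [0.4784, 0.2732, 0.0501]
tool_rot: [-3.142, -0.0, -3.129]
force: [0.4, -0.5, -1.9]
grip_width: 0.0119
finger_force: 92.3
```

>>> servo_tool([
  [1.0,0,0,0.1,0,0,0],
  [1.0,0,0,0.2,0,0,0],
  [1.0,0,0,0.3,0,0,0],
  [1.0,0,0,0.3,0,0,0],
])

```text
clock: 12.25
position: [0.4784, 0.2732, 0.047]
tool_rot: [-3.141, -0.0, -3.129]
force: [0.7, -0.5, -2.2]
grip_width: 0.0118
finger_force: 92.3
```

>>> servo_tool([
  [1.0,0,0,0.05,0,0,0],
  [1.0,0,0,0.1,0,0,0],
  [1.0,0,0,0.15,0,0,0],
  [1.0,0,0,0.15,0,0,0],
])

```text
clock: 12.65
position: [0.4785, 0.2732, 0.0458]
tool_rot: [-3.142, 0.0, -3.129]
force: [-1.4, -0.3, 3.5]
grip_width: 0.012
finger_force: 92.9
```

Contact at the expected height. Releasing.

>>> servo_tool([
  [1.0,0,0,0,0,0,0],
  [1.0,0,0,0,0,0,0],
  [2.0,0,0,0,0,0,0],
  [3.5,0,0,0,0,0,0],
  [5,0,0,0,0,0,0],
  [5,0,0,0,0,0,0],
  [5,0,0,-1,0,0,0],
  [5,0,0,-4,0,0,0],
  [5,0,0,-8,0,0,0],
  [5,0,0,-12,0,0,0],
], force=20)

```text
clock: 13.65
position: [0.4781, 0.273, 0.1676]
tool_rot: [-3.141, -0.0, -3.129]
force: [0.6, -0.6, 0.2]
grip_width: 0.0498
finger_force: 0.0
```

>>> servo_tool([
  [5,0,0,-5,0,0,0],
  [5,0,0,-10,0,0,0],
  [5,8,0,-10,0,0,0],
  [5,8,0,-10,0,0,0],
  [5,8,0,-10,0,0,0],
])

```text
clock: 14.15
position: [0.3954, 0.2724, 0.267]
tool_rot: [3.141, 0.0, -3.127]
force: [0.6, -0.4, 0.4]
grip_width: 0.05
finger_force: 0.0
```

```bash
python3 -c "
from h import *
g=snap('scene','e.png'); h=snap('side','e2.png')
cv2.imwrite('pics/e3.png',np.hstack([cv2.resize(g['frame'],(400,300)),cv2.resize(h['frame'],(400,300))]))"
```

```text
(no output)
```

View pics/e3.png

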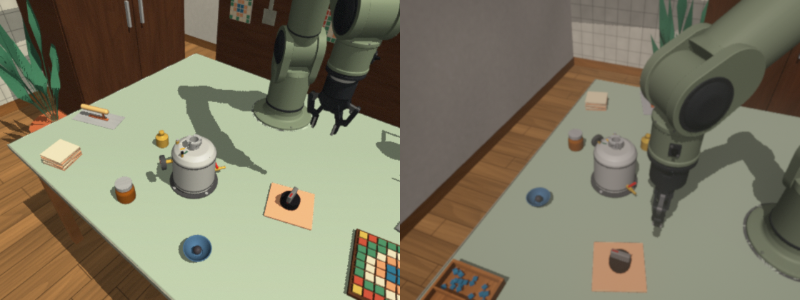

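The cap stands upright in the middle of the tile at (290,200) in the left view. The jar, weight, dish and tile haven't moved.

```bash
python3 -c "
from workcell import bot
print(bot.job_done())"
```

```text
the job is handed in; nothing more can be done
None
```

The job is handed in: I held the cap unpressed at the first stop for about 2 s, then pressed it, turned it free and lifted it off. It now stands upright in the middle of the tile, and nothing else looks moved (about 14 s of the 48 s used).

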